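Load the red disk carrier into the copier's push-push drawer

ROBOT

A 6-joint arm with a two-finger parallel gripper is mounted at the origin on the work surface. World frame = base frame: x ahead of the robot, y to its left, z up, the work surface at z = 0. Lengths are in m, angles in rad, forces in N, time in s.
With the tool pointing down it reaches from about 0.35 to 0.85 m from the base axis. Payload 8.1 kg.
Tool frame: the origin (TCP) lies midway between the tips of the shut fingers; the grasp point (between the pads) lies 19 mm behind it (robot.grip_point_offset is the distance from the TCP to the grasp point, in m); z points along the fingers, y is the line along which they close (so a half turn about z gives the same grasp; the last joint's range is limited). The gripper opens to 93 mm and grips with 3 to 60 N. Pads are 15 mm wide; open, the fingers measure 128 mm over their backs; the gripper's body (75 mm by 188 mm) begins 65 mm behind the grasp point.
Start: joints at [1.032, 0.13, 1.488, -0, 1.523, -0.085], TCP at [0.263, 0.539, 0.219] pointing down, gripper open.
Joint ranges: [-2.96, 2.96], [-0.89, 2.26], [0.02, 2.5], [-1.34, 4.48], [0, 2.73], [-2.66, 2.66]. Speed limits (rad/s): [2.39, 2.39, 2.79, 3.14, 3.14, 3.14].

INTERFACE

Orientations are given as a rotation vector (axis times angle).
In Python, from plant import robot, read_camera, job gives the robot as it stands.
- The arm moves only by the shell command python3 -m inch 'ROWS' [FORCE]. ROWS is JSON, one flat list of numbers, 5 for each row, row after row: the shift along the world's x, y, z in mm, then the turn about the world's z in degrees, then the opening in per cent of the stroke, from 0 (shut) to 100 (fully open). In form: [dx, dy, dz, yaw, hand, dx, dy, dz, yaw, hand, ...]. A call has 1 to 10 rows; each row is the pose to reach, as a shift and turn from the pose commanded when the call began; what a row does not reach only later rows make up. A row lasts 1/12 s, in which the tool goes at most 41.7 mm and 7.16 degrees, less where a joint would pass 70% of its speed; a pose out of reach is approached as far as the arm can. A call with a gripper value outside its range is refused whole. The fingers move at their own pace and stop on an object; FORCE is the grip in N (left out, the last holds). Time passes only in rows, so rows that repeat a pose let the fingers close. It gives the time, the measured TCP pose, the force, the opening and the grip force at its end, in the units of the state.
- robot.read_state(): the state, without advancing time (a new reading comes with each control period).
- read_camera(name): name is "scene" or "top" or "wrist"; returns a dict with "image" (480x640x3 uint8, blue, green, red), "K" (3x3 intrinsics, pixels), "extrinsics" (4x4, takes a point from world to camera coordinates); the wrist camera has in their place "mount" (4x4, takes a point from camera to tool coordinates, whose origin is the TCP and whose axes are the flange's). Camera axes: x right, y down, z forward; pixel columns grow to the right and rows downward; lengths in m; the calibration is good to about 2 mm. The wrist camera is an equidistant fisheye: a pixel r from the principal point sees the ray r / f radians off the axis. A picture is of the moment at which its call begins: read the wrist's pose just before it. There is no depth.
- job.close_job(): hands the job in; it is judged then, once.
The state is a dict: "t": time; "q": joint angles; "dq": joint speeds; "joint_torque": joint torques, N m; "tool_pos": TCP position; "orientation": TCP orientation; "force": force on the tool from outside, world axes, zero at the start; "wrist_torque": the same for the moment, N m; "opening": finger opening in m; "gripper_force": force on a finger pad.
Only numpy, scipy, OpenCV 4.12 (cv2) and the standard library are available. Lean on these libraries where they do the work, as an engineer would, in place of code of your own. Each camera call takes 0.05 s, during which the arm holds its last target. There are 200 camera calls.

TASK

Push in the copier's closed drawer so that it springs open, lay the red disk carrier in its tray with the nose tucked under the yellow lip and the whole carrier lying flat in the recess, then push the drawer home and make sure that it has latched and stays shut. Its grip is under the pine shelf, out of reach until the carrier has been drawn out by its nose, and in the tray there is room to hold it by the grip only. Leave the grey and blue carriers, the yellow disks and the loose drive rail where they are.

Things in the scene. Friction and masses are not known exactly. Their poses are not given: they have to be found in the camera images.
- copier: White desktop copier unit, 235 deep, 172 wide, 86 high, fixed to the bench. Origin at the foot of the middle of its front face; x points into the machine (the way its drawer shuts), z up. Its opening for the drawer is 150 wide and reaches from 12 to 72 above the bench. The bench between copier and shelf is clear.
- drawer (a joint): Drawer travel, m: 0 shut and latched, +0.163 fully out (copier's -x), -0.005 to -0.0065 pushed in to the stop. A damped spring always pushes it out (2.5 N shut, 1.6 N open; 1.2 s to run out). Push it in to the stop (4 to 8 N) and let go: if it was latched it runs right out, if it was open it comes back to 0 and stays latched. Short of the stop it does not change over; each full push does.
- panel (a point): Centre of the outer face of the drawer's black front panel, where to push. Panel 146 wide, 10 thick, from 13 to 71 above the bench. When shut this face stands 12 proud of the copier's front. Axes as the copier's; moves with the drawer.
- seat (a point): Middle of the floor of the recess in the drawer's tray, 22 above the bench, moves with the drawer; axes as the copier's. The red carrier's origin belongs here, axes parallel, nose to +x. Recess 136 long (x -68 to +68), 84 wide; side walls 12 high with flared tops to 18, far wall 18, near rim 8 high. The front panel's back is at x = -99 and reaches 49 above this point.
- near_rim (a point): Middle of the inner top edge of the recess's near rim: 68 to -x of the seat point, 8 above its floor. At the far end a yellow lip (64 wide, 5 thick, underside 13 above the floor) covers the last 11 of the recess (x = 57 to 68 from the seat), so the carrier cannot be dropped straight in: the nose goes under it first, grip end raised 10 to 20 degrees, then the grip end goes down inside this rim.
- carrier_red: Red plastic disk carrier, 130 long, about 180 g, silver disk on top. Origin mid underside, x to the nose, z up. Body x -65 to 20, 78 wide, 16 thick; nose x 20 to 65, 58 wide, 10 thick; grip: upright rib, x -55 to -12, 10 thick in y, 16 to 40 high. Starts flat on the bench in one of three places under the shelf, 67 to 77 of its nose end sticking out, grip under the board.
- carrier_red_nose (a point): Tip of the red carrier's nose: 65 from its origin along x, 5 above its underside.
- carrier_red_grip (a point): Place to take the red carrier's grip rib: 33.5 from its origin towards the tail, 38 above its underside (2 below the rib's top).
- shelf: Low pine shelf at the left, fixed: board 460 by 200, 18 thick, underside 54 and top 72 above the bench, closed ends, steel hook rail 235 high over its back edge. Origin on the bench under the middle of the board; its open front is -x, front edge 100 from the origin; y runs along it. Carriers are parked about 108 apart, noses out to the front.
- carrier_grey: Grey carrier, same shape and axes as the red one, parked under the shelf; leave alone.
- carrier_blue: Blue carrier, same shape and axes as the red one, parked under the shelf; leave alone.
- disk_a: Yellow 5.25-inch disk, 133 square, 3 thick, flat on the bench to the right; origin at the middle of its underside; leave alone.
- disk_b: Yellow 5.25-inch disk, 133 square, 3 thick, flat on top of the shelf; origin at the middle of its underside; leave alone.
- drive_rail: Grey steel drive rail, 150 long, 22 wide, 15 high, loose on top of the shelf; origin at the middle of its underside; leave alone.

How it is judged:
By the outcome, as a careful person would: the job done as asked, in the order asked, and still so for the second after the job is handed in, with the robot touching nothing.
It also fails if it takes over 72 s, if anything falls off the work surface, if the arm or the gripper's body presses on something with over 40 N, if the wrist force passes 120 N, or if a joint passes its speed limit or range.

## Working session

There is one attempt and no reset: what is moved stays moved. The work goes in short steps, Python scripts to look and compute and a shell command to move; the robot and the scene stay as the last step left them, time stands still between calls to the robot, and variables do not carry over. Pictures are saved under pics/ and viewed, at most 10 in all, crops included, and the job is handed in when it is done.

```bash
ls; mkdir -p pics
python3 - <<'E'
from plant import robot, read_camera
import cv2,numpy as np
s=robot.read_state();print(s['t'],s['tool_pos'],s['orientation'],s['force'],robot.grip_point_offset)
for n in('scene','top'):
    c=read_camera(n);cv2.imwrite(f'pics/{n}0.png',c['image']);np.savez(f'{n}0.npz',**c);print(n,c['K'],c['extrinsics'])
E
```

```text
pics
0.0 [0.26272468 0.53877855 0.21759356] [-7.06615902e-01 -3.06050230e+00  2.77756216e-03] [-0.29691257 -0.06823538  0.80373617] 0.0188
scene [[618.0027834    0.         321.54776218]
 [  0.         618.0027834  240.53114174]
 [  0.           0.           1.        ]] [[-0.85254549  0.52240582 -0.01607278  0.44949339]
 [ 0.42255588  0.67084387 -0.60943829 -0.20721789]
 [-0.30759179 -0.52636551 -0.79267058  1.69060483]
 [ 0.          0.          0.          1.        ]]
top [[495.19223636   0.         321.30355269]
 [  0.         495.19223636 238.73042328]
 [  0.           0.           1.        ]] [[-0.02092451 -0.99974454  0.00854548  0.01823808]
 [-0.98640895  0.01925061 -0.16317717  0.54601277]
 [ 0.16297097 -0.01184374 -0.98655977  1.40463667]
 [ 0.          0.          0.          1.        ]]
```

View pics/scene0.png

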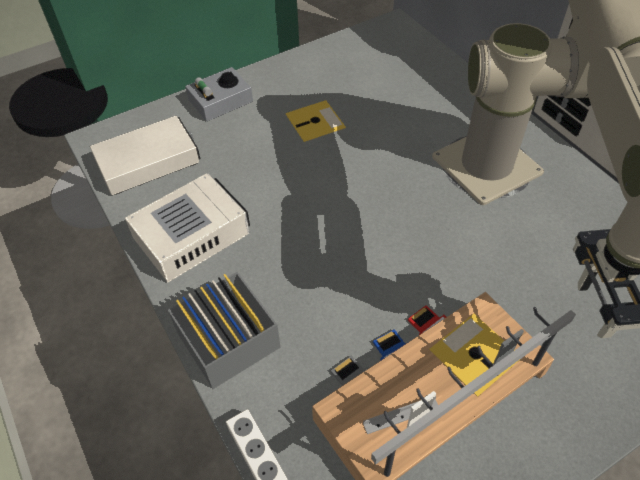

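View pics/top0.png

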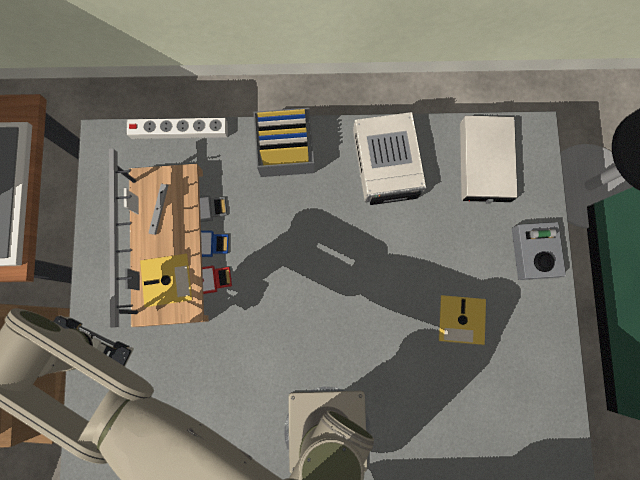

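Top view: the shelf is at the left with its front to world -y. The noses are red (217,278), blue (215,243) and grey (215,207). The copier candidate is at (390,157) with its front towards the robot; a second white box is at (490,158). I'll zoom in on both.

```bash
cat > h.py <<'E'
import numpy as np,cv2
def load(n,i=0):
    return dict(np.load(f'{n}{i}.npz'))
def ray(c,uv,z):
    K,E=c['K'],c['extrinsics'];R,t=E[:3,:3],E[:3,3]
    d=R.T@np.linalg.inv(K)@np.array([uv[0],uv[1],1.]);o=-R.T@t
    return o+d*(z-o[2])/d[2]
def proj(c,p):
    q=c['extrinsics'][:3]@np.r_[p,1];q=c['K']@q;return q[:2]/q[2]
E
python3 - <<'E'
from h import *
c=load('top');im=c['image']
a=cv2.resize(im[105:215,340:540],None,fx=4,fy=4,interpolation=2)[:, :800]
b=cv2.resize(im[150:330,100:250],None,fx=3,fy=3)[:,:]
cv2.imwrite('pics/a.png',a)
h=cv2.cvtColor(im,cv2.COLOR_BGR2HSV)
m=((h[...,0]<6)|(h[...,0]>174))&(h[...,1]>150)&(h[...,2]>60)
m[:,:180]=0;m[:,250:]=0;m[:230]=0;m[320:]=0
m=m.astype(np.uint8);ys,xs=np.nonzero(m);print(len(xs),xs.min(),xs.max(),ys.min(),ys.max())
for uv in[(357,118),(413,113),(425,190),(363,198)]:print(ray(c,uv,.086))
b=cv2.resize(im[180:310,120:250],None,fx=4.6,fy=4.6,interpolation=2);cv2.imwrite('pics/b.png',b)
E
```

```text
216 202 231 266 293
[ 0.90001496 -0.10568855  0.086     ]
[ 0.91282548 -0.27273292  0.086     ]
[ 0.67655859 -0.29545402  0.086     ]
[ 0.65614544 -0.11503454  0.086     ]
```

View pics/a.png

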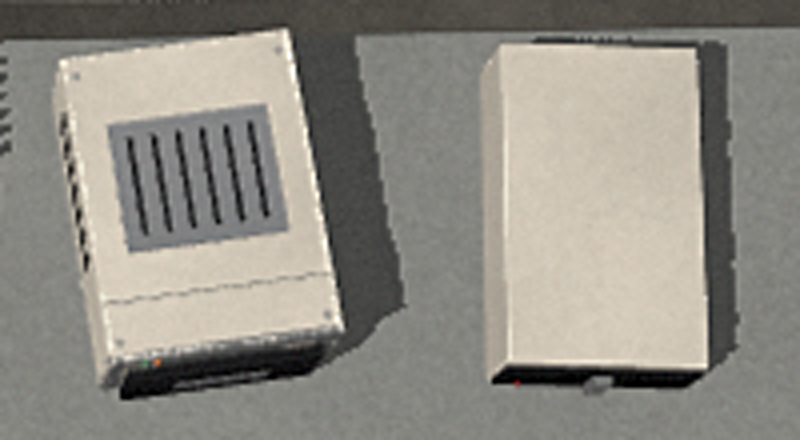

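View pics/b.png

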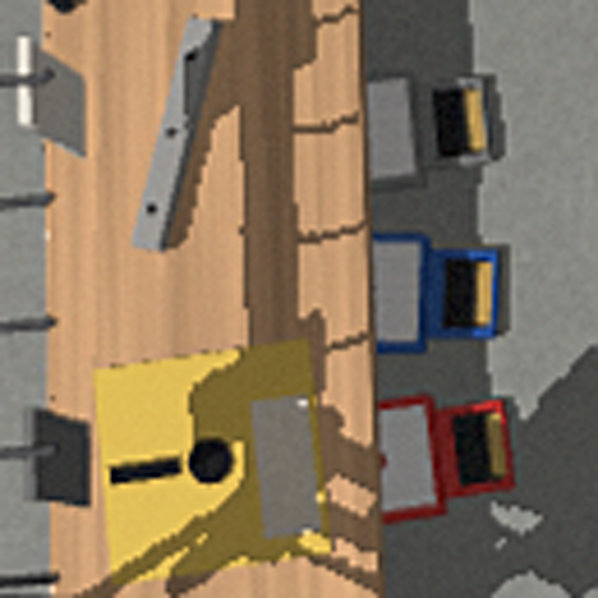

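Crop a shows the copier's roof corners at (62,60), (288,30), (340,328) and (108,360), with the black panel on its lower front. Crop b shows the red nose's front corners at (503,402) and (513,487), with its sides running left to the body step at about x=440.

Run:
```python
from h import *
c=load('top')
r=[ray(c,(340+u/4,105+v/4),.086) for u,v in[(62,60),(288,30),(340,328),(108,360)]]
bl,br,fr,fl=[p[:2] for p in r]
print(np.round(r,4),np.linalg.norm(bl-br),np.linalg.norm(fr-fl),np.linalg.norm(bl-fl),np.linalg.norm(br-fr))
f=[ (bl-fl),(br-fr)];print([np.degrees(np.arctan2(*d[::-1])) for d in f], [np.degrees(np.arctan2(*(d[::-1]))) -90 for d in (bl-br,fl-fr)])
print('front mid',(fr+fl)/2,'center',(bl+br+fr+fl)/4)
g=lambda u,v,z:ray(c,(120+u/4.6,180+v/4.6),z)
A,B=g(503,402,.01),g(514,489,.01);print('nose',A,B,np.linalg.norm(A-B),(A+B)/2)
C,D=g(432,398,.016),g(446,512,.016);print('step',C,D,np.linalg.norm(C-D),(C+D)/2)
for d in(A-B,C-D):print(np.degrees(np.arctan2(d[1],d[0])))
d=(A+B)/2-(C+D)/2;print('axis',np.degrees(np.arctan2(d[1],d[0])),np.linalg.norm(d))
S1,S2=g(360,0,.072),g(382,598,.072);print('shelf edge',S1,S2)
# scene view check of red mask
s=load('scene');h=cv2.cvtColor(s['image'],cv2.COLOR_BGR2HSV)
m=((h[...,0]<6)|(h[...,0]>174))&(h[...,1]>150)&(h[...,2]>60);m=m.astype(np.uint8)
m[:300]=0;m[340:]=0;m[:,:400]=0;m[:,450:]=0
ys,xs=np.nonzero(m);hull=cv2.convexHull(np.c_[xs,ys].astype(np.int32));print(cv2.approxPolyDP(hull,2,True).reshape(-1,2).tolist())
for P in(A,B,C,D):print(proj(s,P))
```

```text
[[ 0.8938 -0.101   0.086 ]
 [ 0.9144 -0.2698  0.086 ]
 [ 0.6855 -0.2959  0.086 ]
 [ 0.6648 -0.1269  0.086 ]] 0.17005081814381112 0.17031055611544937 0.23046938486880933 0.23042381663329767
[np.float64(6.442331967375297), np.float64(6.506815155118222)] [np.float64(6.961295417338718), np.float64(6.975883713862103)]
front mid [ 0.67516628 -0.21142317] center [ 0.78965466 -0.19843034]
nose [0.47121931 0.28118237 0.01      ] [0.41510435 0.27362657 0.01      ] 0.05662135677602973 [0.44316183 0.27740447 0.01      ]
step [0.47404889 0.32565172 0.016     ] [0.40093582 0.31570599 0.016     ] 0.07378644373186716 [0.43749236 0.32067885 0.016     ]
7.668671101421613
7.7465234413405915
axis -82.53606266025281 0.04405468129923201
shelf edge [0.72270739 0.36338669 0.072     ] [0.34609471 0.34268653 0.072     ]
[[445, 316], [420, 333], [408, 320], [425, 306]]
[408.03517332 318.10051526]
[425.95863744 304.32713619]
[419.2922348  332.18703242]
[442.77261572 313.63558812]
```

Measurements agree with the given sizes (roof 170×230, nose 57 wide, heading about -82.5°). The copier's yaw is about 6.7° and the panel face is near (0.661,-0.214). I'll go to the front of the panel first.

```bash
python3 -m inch '[0,-100,30,0,0, 0,-100,30,0,0, 0,-100,30,0,0, 170,-600,30,33,0, 170,-600,30,33,0, 170,-600,30,33,0, 170,-600,30,33,0, 170,-600,30,33,0, 170,-600,30,33,0, 170,-600,30,33,0]' 20
```

```text
t: 0.93
tool_pos: [0.3495, 0.1849, 0.2486]
orientation: [0.197, -3.135, 0.0]
force: [0.6, -0.3, -0.7]
opening: 0.0304
gripper_force: 0.0
```

```bash
python3 -m inch '[251,-405,-50,0,0, 251,-405,-50,0,0, 251,-405,-50,0,0, 251,-405,-50,0,0, 251,-405,-50,0,0, 251,-405,-50,0,0, 251,-405,-50,0,0, 251,-405,-50,0,0, 251,-405,-50,0,0, 251,-405,-50,0,0]'
python3 - <<'E'
from plant import robot,read_camera
import numpy as np,cv2
print(robot.read_state()['tool_pos']);c=read_camera('wrist');np.savez('wrist1.npz',**c);print(c['K'],c['mount'].round(3));cv2.imwrite('pics/w1.png',c['image'])
E
```

```text
t: 1.77
tool_pos: [0.5684, -0.1677, 0.2044]
orientation: [0.191, -3.135, -0.001]
force: [0.5, 0.3, 0.3]
opening: 0.0003
gripper_force: 0.0
[ 0.56840041 -0.16771328  0.20444557]
[[371.64829954   0.         322.14380641]
 [  0.         371.64829954 245.3449145 ]
 [  0.           0.           1.        ]] [[-0.    -0.956 -0.293  0.083]
 [ 1.     0.    -0.001 -0.001]
 [ 0.001 -0.293  0.956 -0.165]
 [ 0.     0.     0.     1.   ]]
```

View pics/w1.png

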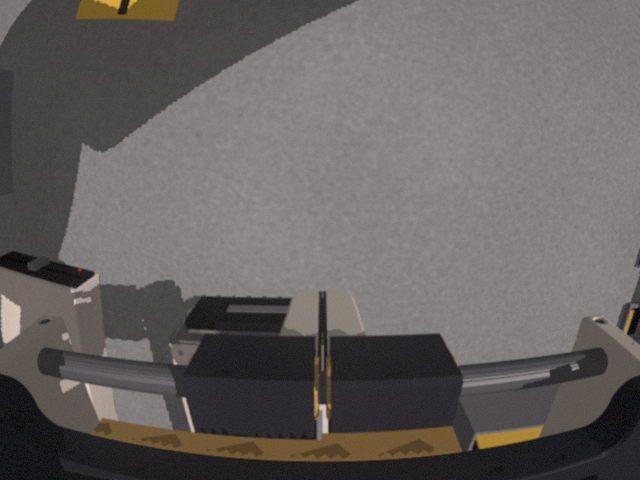

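The wrist view shows the black panel at about (240,315), ahead of the shut fingers, with the copier behind it, which matches the measured pose. I'll go down and push along 6.7°.

```bash
python3 -m inch '[33,-53,-60,0,0, 33,-53,-100,0,0, 33,-53,-135,0,0, 33,-53,-167,0,0, 33,-53,-167,0,0, 52,-51,-167,0,0, 62,-50,-167,0,0, 68,-49,-167,0,0]'; python3 -m inch '[3,0,0,0,0, 6,1,0,0,0]'; python3 -m inch '[3,0,0,0,0, 6,1,0,0,0]'
```

```text
t: 2.48
tool_pos: [0.636, -0.2143, 0.0369]
orientation: [0.192, -3.134, -0.001]
force: [0.7, 0.2, 0.4]
opening: 0.0005
gripper_force: 0.0
t: 2.65
tool_pos: [0.6421, -0.2138, 0.0385]
orientation: [0.192, -3.136, 0.0]
force: [0.6, -0.0, 0.2]
opening: 0.0002
gripper_force: 0.0
t: 2.82
tool_pos: [0.6481, -0.2129, 0.0387]
orientation: [-0.192, 3.135, -0.0]
force: [0.1, 1.2, 0.6]
opening: 0.0004
gripper_force: 0.0
```

```bash
for i in 1 2; do python3 -m inch '[2,0,0,0,0, 4,0,0,0,0]' | grep -E "t:|pos|force:"; done; python3 -m inch '[1,0,0,0,0, 2,0,0,0,0]'| grep -E "t:|pos|force:"; python3 -m inch '[1,0,0,0,0, 2,0,0,0,0]'| grep -E "t:|pos|force:"
```

```text
t: 2.98
tool_pos: [0.6517, -0.2126, 0.0386]
force: [-3.3, 1.4, 2.6]
gripper_force: 1.5
t: 3.15
tool_pos: [0.6554, -0.2125, 0.0383]
force: [-4.9, 2.5, 2.4]
gripper_force: 2.5
t: 3.32
tool_pos: [0.6574, -0.2125, 0.0381]
force: [-11.8, 3.0, 8.2]
gripper_force: 5.7
t: 3.48
tool_pos: [0.6574, -0.2124, 0.0381]
force: [-21.7, 3.8, 13.2]
gripper_force: 10.2
```

At the stop (22 N). I'll back off fast and up.

```bash
python3 -m inch '[-40,-5,0,0,0, -80,-10,0,0,0, -120,-14,0,0,0, -160,-18,0,0,0, -215,-25,0,0,0, -215,-25,0,0,0, -215,-25,80,0,50, -215,-25,150,0,50,-215,-25,150,0,50,-215,-25,150,0,50]' | grep -E "t:|pos|force:"
python3 - <<'E'
from plant import robot,read_camera
import numpy as np,cv2
for i in range(10):c=read_camera('top')
np.savez('top1.npz',**c)
cv2.imwrite('pics/t1.png',cv2.resize(c['image'][110:310,270:470],None,fx=3,fy=3,interpolation=2))
E
```

```text
t: 4.32
tool_pos: [0.4466, -0.2391, 0.1938]
force: [0.6, -0.3, 0.4]
gripper_force: 0.0
```

View pics/t1.png

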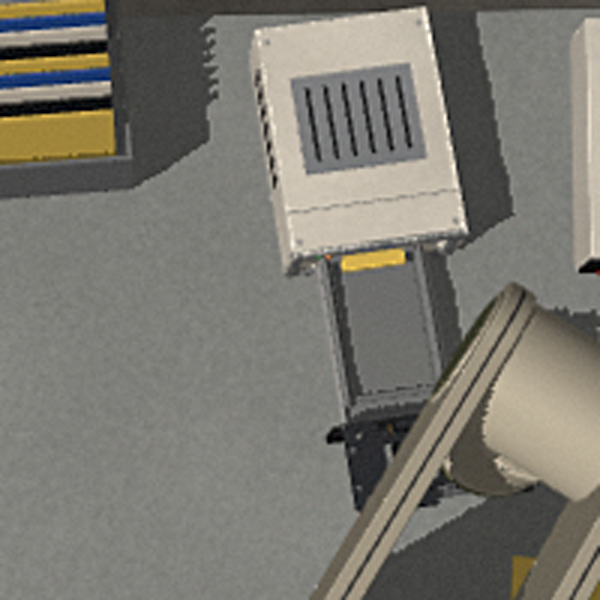

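The drawer is fully open: the recess is clear and the yellow lip is at about (373,260). Next I'll go over the red nose.

```bash
python3 -m inch '[0,250,0,-40,80, 0,538,0,-89.5,80, -7,538,0,-89.5,80, -7,538,0,-89.5,80,-7,538,0,-89.5,80,-7,538,0,-89.5,80,-7,538,0,-89.5,80,-7,538,0,-89.5,80,-7,538,0,-89.5,80,-7,538,0,-89.5,80]' | grep -E "t:|pos|force:"
python3 - <<'E'
from plant import robot,read_camera
import numpy as np,cv2
s=robot.read_state();print(s['tool_pos'],s['orientation'])
c=read_camera('top');np.savez('top2.npz',**c)
import h
r=h.ray
hs=cv2.cvtColor(c['image'],cv2.COLOR_BGR2HSV)
m=((hs[...,0]>18)&(hs[...,0]<32)&(hs[...,1]>120)&(hs[...,2]>120)).astype(np.uint8);m[:185]=0;m[205:]=0;m[:,:375]=0;m[:,415:]=0
cs=cv2.findContours(m,0,2)[0];b=max(cs,key=cv2.contourArea);q=cv2.boxPoints(cv2.minAreaRect(b));print(q)
for p in q:print(r(c,p,.040)[:2])
cv2.imwrite('pics/t2.png',cv2.resize(c['image'][180:290,340:450],None,fx=5.4,fy=5.4,interpolation=2))
E
```

```text
t: 5.65
tool_pos: [0.4414, 0.1245, 0.1878]
force: [0.9, -0.8, 0.5]
gripper_force: 0.0
[0.44139013 0.12445687 0.1878427 ] [-1.45631398e+00 -2.78310583e+00  7.20990216e-04]
[[383.65942 195.44543]
 [403.70306 192.77295]
 [404.24457 196.83408]
 [384.20093 199.50656]]
[ 0.67427797 -0.18158983]
[ 0.68135972 -0.2418566 ]
[ 0.66886906 -0.24287397]
[ 0.66181274 -0.18268827]
```

View pics/t2.png

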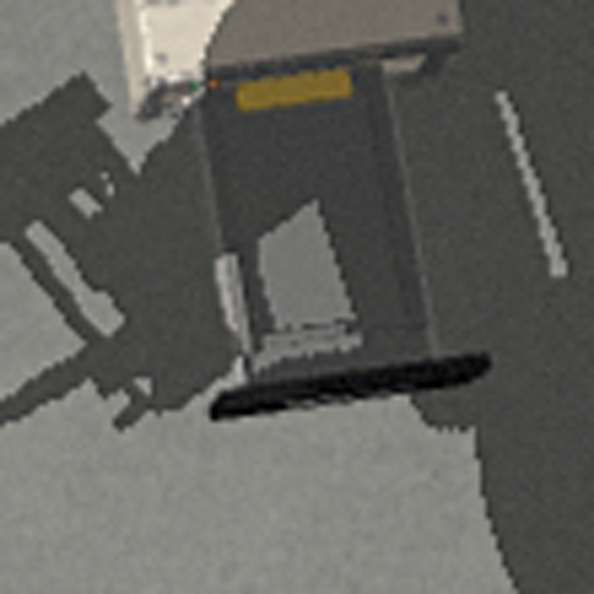

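The lip gives a seat at (0.6087,-0.2194), and the copier pose gives (0.6075,-0.2198), so they agree. I'll carry on to above the nose.

```bash
python3 -m inch '[-1,174,0,-27,80,-1,174,0,-27,80,-1,174,0,-27,80,-1,174,0,-27,80,-1,174,-50,-27,80,-1,174,-90,-27,80,-1,174,-125,-27,80,-1,174,-125,-27,80]' | grep -E "t:|pos|force:|ori|open"
```

```text
t: 6.37
tool_pos: [0.4352, 0.2943, 0.0547]
orientation: [-2.054, -2.37, 0.02]
force: [-1.9, -1.1, -1.4]
opening: 0.0745
gripper_force: 0.0
```

```bash
python3 -m inch '[0,0,0,0,80,0,0,0,0,80]' | grep -E "t:|pos|force:|ori|open"
```

```text
t: 6.53
tool_pos: [0.4415, 0.2966, 0.0645]
orientation: [2.06, 2.372, -0.0]
force: [0.5, -0.0, 0.5]
opening: 0.0744
gripper_force: 0.0
```

```bash
python3 -m inch '[-1,2,-30,-0.5,80,-1,2,-50,-0.5,80,-1,2,-59,-0.5,80,-1,2,-59,-0.5,80,-1,2,-59,-0.5,50,-1,2,-59,-0.5,50,-1,2,-59,-0.5,50,-1,2,-59,-0.5,50,-1,2,-59,-0.5,50]' 20 | grep -E "t:|pos|force:|ori|open"
```

```text
t: 7.28
tool_pos: [0.4418, 0.2996, 0.0066]
orientation: [2.069, 2.362, 0.005]
force: [-0.6, -1.2, 7.8]
opening: 0.0571
gripper_force: 20.0
```

```bash
python3 -m inch '[3,-20,1,0,50,6,-45,1,0,50,10,-75,1,0,50,14,-105,1,0,50,17,-129,1,0,50,17,-129,1,0,50,17,-129,1,0,50]' | grep -E "t:|pos|force:|ori|open"; python3 -m inch '[0,0,0,0,80,0,0,0,0,80,0,0,30,0,80,0,0,80,0,80,0,-30,140,0,80,0,-120,180,0,80,0,-120,180,0,50,0,-160,180,0,50,0,-160,180,0,50]'| grep -E "t:|pos|force:|ori|open"
python3 - <<'E'
from plant import robot,read_camera
import numpy as np,cv2
for n in('top','scene'):
  c=read_camera(n);np.savez(f'{n}3.npz',**c)
  if n=='top':cv2.imwrite('pics/t3.png',cv2.resize(c['image'][230:370,190:310],None,fx=4.2,fy=4.2,interpolation=2))
E
```

```text
t: 7.87
tool_pos: [0.4583, 0.1686, 0.0066]
orientation: [2.072, 2.359, 0.002]
force: [0.3, -4.1, 3.7]
opening: 0.0573
gripper_force: 20.0
t: 8.62
tool_pos: [0.4575, 0.0093, 0.1875]
orientation: [2.066, 2.364, 0.003]
force: [0.6, -0.3, 0.0]
opening: 0.0588
gripper_force: 0.0
```

View pics/t3.png

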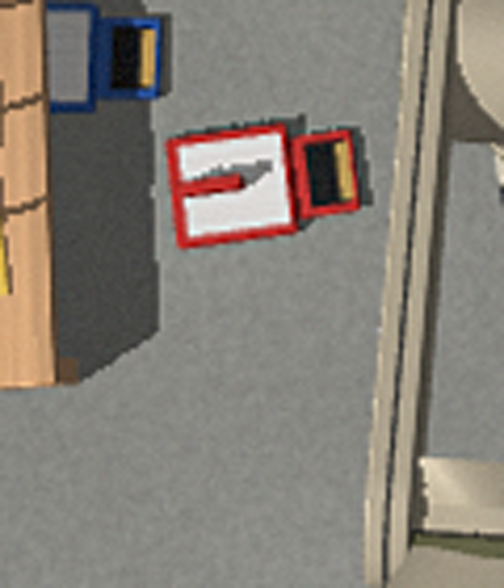

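The red carrier is fully out. Body corners are at (168,138), (284,124), (299,230) and (182,246), the rib runs from (178,187) to (243,181), and the nose front is at (352,130)-(359,211).

Run:
```python
from h import *
c=load('top',3);g=lambda u,v,z:ray(c,(190+u/4.2,230+v/4.2),z)[:2]
q=[g(*p,.016) for p in[(167,138),(286,123),(300,231),(181,247)]]
print(np.linalg.norm(q[1]-q[0]),np.linalg.norm(q[2]-q[1]))
a=(q[1]-q[0]+q[2]-q[3])/2;print('head',np.degrees(np.arctan2(a[1],a[0])))
n=[g(352,129,.01),g(360,211,.01)];nm=sum(n)/2
bc=sum(q)/4;d=nm-bc;hd=np.arctan2(d[1],d[0]);print('head2',np.degrees(hd),np.linalg.norm(d),'expect .0875')
ax=d/np.linalg.norm(d);o1=bc+.0225*ax;o2=nm-.065*ax;print(o1,o2)
r=[g(178,188,.04),g(244,182,.04)];print('rib',r,sum(r)/2,np.linalg.norm(r[0]-r[1]))
o=(o1+o2)/2;print('origin',o,'grip',o-.0335*ax)
m=load('top',3)['image'];h=cv2.cvtColor(m,cv2.COLOR_BGR2HSV)
k=(((h[...,0]<6)|(h[...,0]>174))&(h[...,1]>130)&(h[...,2]>60)).astype(np.uint8);k[:240]=0;k[300:]=0;k[:,:222]=0;k[:,285:]=0
ys,xs=np.nonzero(k);b=cv2.minAreaRect(np.c_[xs,ys].astype(np.float32));print(b,ray(c,b[0],.013))
```

```text
0.08416518521599849 0.07686935493795163
head -83.68823911685763
head2 -83.85407380309354 0.08590593405592861 expect .0875
[0.45264959 0.20976241] [0.45247892 0.21134731]
rib [array([0.44629439, 0.26694957]), array([0.449528  , 0.22149799])] [0.44791119 0.24422378] 0.045566459983738386
origin [0.45256426 0.21055486] grip [0.44897771 0.24386232]
((252.16734313964844, 272.7272033691406), (26.16692352294922, 44.45224380493164), 82.23483276367188) [0.45370604 0.21319837 0.013     ]
```

```bash
python3 -m inch '[-9,235,-40,-1.5,40,-9,235,-40,-1.5,40,-9,235,-40,-1.5,40,-9,235,-40,-1.5,40,-9,235,-60,-1.5,40,-9,235,-95,-1.5,40,-9,235,-125,-1.5,40,-9,235,-125,-1.5,40,-9,235,-125,-1.5,40]' | grep -E "t:|pos|force:|ori|open"
python3 - <<'E'
from plant import robot,read_camera
import numpy as np,cv2
c=read_camera('wrist');np.savez('wrist4.npz',**c)
cv2.imwrite('pics/w4.png',c['image'])
E
```

```text
t: 9.47
tool_pos: [0.444, 0.2452, 0.0568]
orientation: [-2.095, -2.336, 0.012]
force: [0.4, 0.4, -0.6]
opening: 0.0373
gripper_force: 0.0
```

View pics/w4.png

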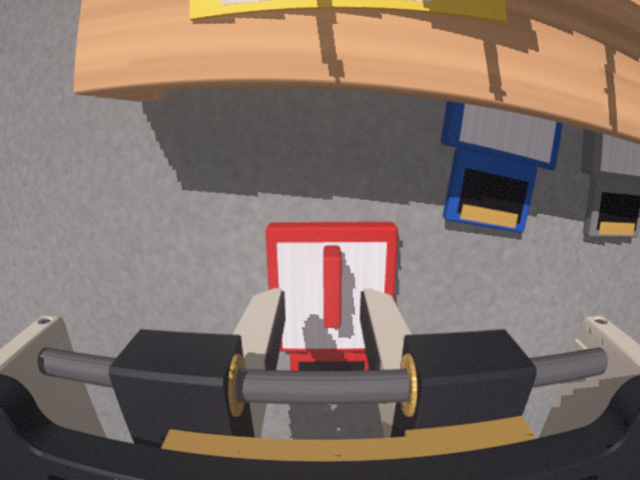

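The rib (332,285) lies between the open fingers, and blue and grey are undisturbed. Going down to grip with light force.

```bash
python3 -m inch '[1,0,-20,0,40,1,0,-35,0,40,1,0,-42,0,40,1,0,-42,0,40,1,0,-42,0,40,1,0,-42,0,0,1,0,-42,0,0,1,0,-42,0,0,1,0,-42,0,0,1,0,-42,0,0]' 6 | grep -E "t:|pos|force:|ori|open|gr"
```

```text
t: 10.35
tool_pos: [0.4493, 0.2449, 0.0189]
orientation: [2.101, 2.336, 0.001]
force: [-2.0, -0.9, 3.8]
opening: 0.0097
gripper_force: 6.0
```

```bash
python3 -m inch '[0,-2,5,0,0,0,-4,10,0,0,0,-7,15,0,0,1,-10,20,0,0,1,-10,20,0,0,1,-10,20,0,0]' 6 | grep -E "t:|pos|force:|ori|open|gr"
cat > tilt.py <<'E'
from h import *
from plant import robot,read_camera
import sys
from scipy.spatial.transform import Rotation as Ro
def expect(s,c,th,head,drop=0):
    # corners of nose front (bottom/top) and body tail for carrier held at grip, tilt th deg nose-down
    g=np.array(s['tool_pos'])+[0,0,.019]
    R=Ro.from_euler('z',head,degrees=True)*Ro.from_euler('y',th,degrees=True)
    pts=[(65,29,10),(65,-29,10),(-65,39,16),(-65,-39,16),(20,39,16),(20,-39,16)]
    return [proj(c,g+R.apply((np.array(p)-[-33.5,0,38])/1000)).round(0).astype(int).tolist() for p in pts]
if __name__=='__main__':
    head=float(sys.argv[1]);s=robot.read_state()
    for n in('scene','top'):
        c=read_camera(n);np.savez(f'{n}T.npz',**c)
        h=cv2.cvtColor(c['image'],cv2.COLOR_BGR2HSV)
        k=(((h[...,0]<6)|(h[...,0]>174))&(h[...,1]>130)&(h[...,2]>50)).astype(np.uint8)
        e0=np.array(expect(s,c,0,head));lo=e0.min(0)-30;hi=e0.max(0)+30
        w=np.zeros_like(k);w[lo[1]:hi[1],lo[0]:hi[0]]=1;k*=w
        ys,xs=np.nonzero(k)
        if len(xs)>5:print(n,len(xs),cv2.approxPolyDP(cv2.convexHull(np.c_[xs,ys].astype(np.int32)),1.5,True).reshape(-1,2).tolist())
        for th in(0,8,12,16,25):print(th,expect(s,c,th,head))
E
python3 tilt.py -83.8
```

```text
t: 10.85
tool_pos: [0.4505, 0.2347, 0.039]
orientation: [2.101, 2.335, 0.002]
force: [-0.3, 0.6, -2.7]
opening: 0.0098
gripper_force: 6.0
scene 318 [[401, 313], [391, 303], [384, 262], [417, 284], [426, 293], [425, 296]]
0 [[366, 273], [385, 260], [401, 312], [427, 293], [376, 286], [401, 269]]
8 [[367, 277], [386, 265], [402, 311], [428, 293], [377, 289], [402, 272]]
12 [[368, 280], [387, 267], [402, 311], [428, 293], [377, 291], [402, 273]]
16 [[369, 282], [387, 270], [403, 311], [429, 292], [378, 292], [403, 275]]
25 [[371, 288], [390, 275], [403, 310], [429, 291], [379, 295], [405, 278]]
top 200 [[276, 261], [277, 279], [262, 284], [235, 287], [253, 259], [259, 258]]
0 [[276, 259], [279, 279], [232, 261], [234, 288], [261, 258], [264, 284]]
8 [[275, 260], [277, 280], [230, 261], [233, 288], [260, 258], [263, 285]]
12 [[274, 260], [277, 280], [230, 261], [233, 288], [259, 258], [262, 285]]
16 [[273, 261], [276, 280], [229, 261], [232, 288], [258, 259], [261, 285]]
25 [[271, 262], [273, 281], [228, 261], [231, 288], [257, 259], [259, 285]]
```

It lifted flat. I'll loosen to 3 N so that the nose droops onto the bench.

```bash
python3 -m inch '[0,0,0,0,0,0,0,0,0,0,0,0,0,0,0,0,0,0,0,0]' 3 | grep -E "t:|pos|force:|ori|open|gr"
python3 tilt.py -83.8 | grep -vE "^(8|16)"
```

```text
t: 11.28
tool_pos: [0.4499, 0.2348, 0.0382]
orientation: [-2.101, -2.336, 0.001]
force: [-0.7, -0.7, -2.1]
opening: 0.0099
gripper_force: 3.0
scene 341 [[427, 296], [402, 313], [379, 293], [393, 276], [418, 285], [427, 293]]
0 [[367, 273], [385, 260], [401, 312], [427, 293], [376, 286], [401, 269]]
12 [[368, 280], [387, 267], [403, 311], [428, 293], [377, 291], [403, 273]]
25 [[372, 288], [390, 275], [404, 310], [430, 291], [380, 295], [405, 278]]
top 187 [[274, 262], [275, 280], [261, 284], [233, 287], [253, 260], [259, 259]]
0 [[276, 260], [279, 279], [232, 262], [234, 288], [261, 258], [264, 284]]
12 [[274, 261], [277, 280], [230, 262], [233, 288], [259, 259], [262, 285]]
25 [[271, 262], [273, 281], [229, 261], [231, 288], [257, 259], [259, 286]]
```

It drooped to about 12–14° with the nose on the bench. I'll lock it with a firm grip and carry it over.

```bash
python3 -m inch '[0,0,0,0,0,0,0,0,0,0,0,0,0,0,0,0,0,30,0,0,0,-10,70,0,0,0,-20,110,0,0,0,-30,130,0,0,20,-100,130,15,0,20,-100,130,15,0,20,-100,130,15,0]' 50 | grep -E "t:|pos|force:|ori|open|gr"
python3 -m inch '[90,-360,0,75.6,0,90,-360,0,75.6,0,90,-360,0,75.6,0,90,-360,0,75.6,0,90,-360,0,75.6,0,90,-360,0,75.6,0,90,-360,0,75.6,0,90,-360,0,75.6,0,90,-360,0,75.6,0,90,-360,0,75.6,0]' | grep -E "t:|pos|force:|ori|open|gr"
```

```text
t: 12.22
tool_pos: [0.4716, 0.1307, 0.1695]
orientation: [1.769, 2.592, -0.0]
force: [0.4, 0.9, -2.3]
opening: 0.0096
gripper_force: 50.0
t: 13.05
tool_pos: [0.5601, -0.2293, 0.1683]
orientation: [0.055, 3.141, -0.002]
force: [0.1, 0.6, -1.6]
opening: 0.0097
gripper_force: 50.0
```

```bash
python3 -m inch '[0,3,-40,6,0,0,3,-60,9,0,0,3,-60,9,0,0,3,-60,9,0,0,3,-60,9,0]' | grep -E "t:|pos|force:|ori|open|gr"
python3 tilt.py 6.7
```

```text
t: 13.47
tool_pos: [0.5608, -0.2223, 0.1099]
orientation: [-0.183, 3.135, -0.001]
force: [0.1, -1.0, -1.9]
opening: 0.0097
gripper_force: 50.0
scene 492 [[284, 170], [282, 174], [259, 190], [241, 199], [229, 186], [240, 171], [254, 160], [279, 164]]
0 [[237, 194], [224, 180], [282, 170], [265, 153], [254, 186], [237, 168]]
8 [[239, 196], [227, 183], [283, 168], [265, 151], [256, 187], [238, 169]]
12 [[241, 198], [228, 184], [284, 167], [266, 150], [257, 188], [239, 170]]
16 [[242, 199], [229, 185], [284, 166], [266, 149], [258, 188], [240, 170]]
25 [[246, 200], [233, 187], [284, 164], [266, 147], [260, 189], [242, 171]]
top 161 [[417, 238], [391, 242], [385, 218], [386, 200], [417, 235]]
0 [[387, 197], [407, 194], [391, 241], [418, 238], [386, 212], [413, 208]]
8 [[387, 199], [406, 197], [391, 242], [419, 238], [386, 214], [413, 210]]
12 [[386, 201], [406, 198], [392, 242], [419, 239], [386, 215], [413, 211]]
16 [[386, 203], [406, 200], [392, 242], [419, 239], [386, 216], [413, 212]]
25 [[386, 207], [406, 204], [392, 243], [420, 239], [386, 218], [413, 215]]
```

```bash
python3 -m inch '[-1,-3,-20,0,0,-1,-3,-38,0,0,-1,-3,-45,0,0,-1,-3,-45,0,0,-1,-3,-45,0,0]' | grep -E "t:|pos|force:|ori|open|gr"
for i in 1 2 3; do python3 -m inch '[0,0,-1,0,0,0,0,-1.5,0,0]' | grep -E "pos|force:"; done
```

```text
t: 13.98
tool_pos: [0.5597, -0.2254, 0.0647]
orientation: [-0.185, 3.135, -0.001]
force: [-0.7, 0.4, -1.6]
opening: 0.0094
gripper_force: 50.0
tool_pos: [0.5599, -0.2255, 0.0633]
force: [0.1, -0.5, -1.0]
gripper_force: 50.0
tool_pos: [0.5594, -0.2258, 0.061]
force: [-0.2, -3.6, 0.9]
gripper_force: 50.0
tool_pos: [0.5594, -0.2259, 0.0595]
force: [-1.8, -2.9, 3.0]
gripper_force: 50.0
```

```bash
python3 -m inch '[0,0,2,0,0,0,-1,2,0,0]' | grep -E "pos|force:"; python3 -m inch '[0,-1,0,0,0,0,-1,0,0,0]' | grep -E "pos|force:";python3 -m inch '[0,-1,0,0,0,0,-1,0,0,0]' | grep -E "pos|force:"
```

```text
tool_pos: [0.5592, -0.2261, 0.0611]
force: [0.3, -1.0, -2.5]
gripper_force: 50.0
tool_pos: [0.5587, -0.2267, 0.0605]
force: [0.1, 0.1, -2.2]
gripper_force: 50.0
tool_pos: [0.5587, -0.2279, 0.0606]
force: [0.0, 0.3, -2.3]
gripper_force: 50.0
```

```bash
python3 -m inch '[4,1,0,0,0,8,2,0,0,0,12,2,0,0,0]' | grep -E "pos|force:"; python3 -m inch '[3,0,0,0,0,5,1,0,0,0]' | grep -E "pos|force:";python3 -m inch '[2,0,0,0,0,4,0,0,0,0]' | grep -E "pos|force:"
```

```text
tool_pos: [0.5715, -0.2259, 0.0609]
force: [0.0, 0.7, -1.7]
gripper_force: 50.0
tool_pos: [0.5767, -0.2252, 0.061]
force: [-0.2, 0.4, -1.6]
gripper_force: 50.0
tool_pos: [0.5803, -0.2251, 0.0609]
force: [0.6, 0.2, -1.7]
gripper_force: 50.0
```

```bash
for i in 1 2 3 4; do python3 -m inch '[1,0,0,0,0,1.5,0.2,0,0,0]' | grep -E "pos|force:"; done
```

```text
tool_pos: [0.5813, -0.2251, 0.0608]
force: [-1.6, -1.5, -2.1]
gripper_force: 50.0
tool_pos: [0.5829, -0.2249, 0.0609]
force: [-2.8, 0.0, -0.9]
gripper_force: 50.0
tool_pos: [0.5845, -0.2247, 0.0609]
force: [-1.6, 0.4, -1.5]
gripper_force: 50.0
tool_pos: [0.5861, -0.2244, 0.0609]
force: [-1.8, -0.4, -1.7]
gripper_force: 50.0
```

Contact at a drawer-spring level of force. To see whether the nose is under the lip, I'll raise slightly and feel for a downward push.

```bash
python3 -m inch '[-4,-0.5,1,0,0,-4,-0.5,2,0,0]' | grep -E "pos|force:"; for i in 1 2 ; do python3 -m inch '[0,0,1,0,0,0,0,1.5,0,0]' | grep -E "pos|force:"; done
```

```text
tool_pos: [0.5812, -0.2247, 0.0624]
force: [1.6, -0.5, -6.6]
gripper_force: 50.0
tool_pos: [0.5817, -0.2246, 0.0636]
force: [3.4, 0.4, -10.5]
gripper_force: 50.0
tool_pos: [0.5819, -0.2246, 0.0655]
force: [3.6, 0.5, -10.2]
gripper_force: 50.0
```

The lip pushes back at 10 N, so the nose is tucked under. Now I'll lower, loosen and lay the tail down.

```bash
python3 -m inch '[-0.5,0,-2,0,0,-0.5,0,-4.5,0,0,-0.5,0,-4.5,0,0]' 50 | grep -E "pos|force:"; python3 -m inch '[0,0,0,0,0,0,0,0,0,0,0,0,-1,0,0,-1,0,-3,0,0]' 4 | grep -E "pos|force:"; python3 -m inch '[-1,0,-2,0,0,-2,0,-4,0,0,-3,0,-6,0,0]' 4 | grep -E "pos|force:";python3 -m inch '[-1,0,-2,0,0,-2,0,-4,0,0,-3,0,-6,0,0]' 4 | grep -E "pos|force:"
```

```text
tool_pos: [0.5822, -0.2252, 0.0624]
force: [-2.0, 0.4, 1.4]
gripper_force: 50.0
tool_pos: [0.5809, -0.2251, 0.0589]
force: [-1.7, -0.5, -0.5]
gripper_force: 4.0
tool_pos: [0.5775, -0.2249, 0.0521]
force: [-0.0, -0.9, -1.3]
gripper_force: 4.0
tool_pos: [0.5745, -0.2249, 0.0462]
force: [0.5, -0.2, -1.1]
gripper_force: 4.0
```

```bash
python3 -m inch '[0,0,-1.5,0,0,0,0,-3,0,0,0,0,-3,0,0]' 4 | grep -E "pos|force:"; for i in 1 2 3; do python3 -m inch '[0,0,-1,0,0,0,0,-1,0,0]' 4 | grep -E "pos|force:"; done; python3 tilt.py 6.7
```

```text
tool_pos: [0.5742, -0.2248, 0.043]
force: [-0.6, -0.1, -1.5]
gripper_force: 4.0
tool_pos: [0.5746, -0.2248, 0.0424]
force: [-0.5, -1.1, -1.5]
gripper_force: 4.0
tool_pos: [0.5749, -0.2248, 0.0421]
force: [-1.1, 0.9, 3.5]
gripper_force: 4.0
tool_pos: [0.5752, -0.2248, 0.0413]
force: [-1.2, 1.8, 5.2]
gripper_force: 4.0
scene 311 [[279, 190], [245, 210], [232, 196], [237, 188], [252, 180], [275, 186]]
0 [[235, 214], [222, 200], [279, 190], [262, 173], [252, 206], [235, 188]]
8 [[237, 216], [225, 203], [280, 188], [262, 171], [253, 207], [236, 189]]
12 [[238, 217], [226, 204], [280, 188], [263, 171], [254, 208], [237, 190]]
16 [[240, 218], [228, 205], [280, 187], [263, 170], [255, 208], [238, 190]]
25 [[244, 219], [231, 206], [280, 185], [263, 168], [257, 208], [240, 191]]
top 132 [[411, 237], [388, 240], [383, 217], [384, 201], [386, 201], [412, 233]]
0 [[384, 198], [403, 195], [388, 240], [414, 237], [384, 212], [410, 209]]
8 [[384, 200], [403, 198], [389, 241], [415, 237], [384, 214], [409, 210]]
12 [[384, 202], [403, 199], [389, 241], [415, 237], [384, 215], [409, 211]]
16 [[384, 203], [403, 201], [389, 241], [415, 238], [384, 216], [409, 212]]
25 [[384, 207], [402, 205], [389, 241], [416, 238], [384, 218], [409, 215]]
```

```bash
python3 -m inch '[0,0,0,0,35,0,0,0,0,35,0,0,0,0,35,0,0,30,0,35,0,0,70,0,35,0,0,110,0,35,-60,120,110,0,35,-120,240,110,0,35,-120,240,110,0,35,-120,240,110,0,35]' | grep -E "t:|pos|force:"
python3 -m inch '[-10,40,0,0,0,-10,40,0,0,0,-10,40,0,0,0,-10,40,0,0,0]' | grep -E "t:|pos|force:"
python3 - <<'E'
from plant import read_camera
import numpy as np,cv2
a=read_camera('top');b=read_camera('scene');np.savez('top5.npz',**a);np.savez('scene5.npz',**b)
A=cv2.resize(a['image'][180:280,350:450],None,fx=4,fy=4,interpolation=2);B=cv2.resize(b['image'][130:230,200:300],None,fx=4,fy=4,interpolation=2)
cv2.imwrite('pics/p5.png',np.hstack([A,B]))
E
```

```text
t: 19.5
tool_pos: [0.4991, -0.0747, 0.1505]
force: [0.2, 0.9, 0.2]
gripper_force: 0.0
t: 19.83
tool_pos: [0.4903, -0.036, 0.1507]
force: [-0.4, -0.3, -0.0]
gripper_force: 0.0
```

View pics/p5.png

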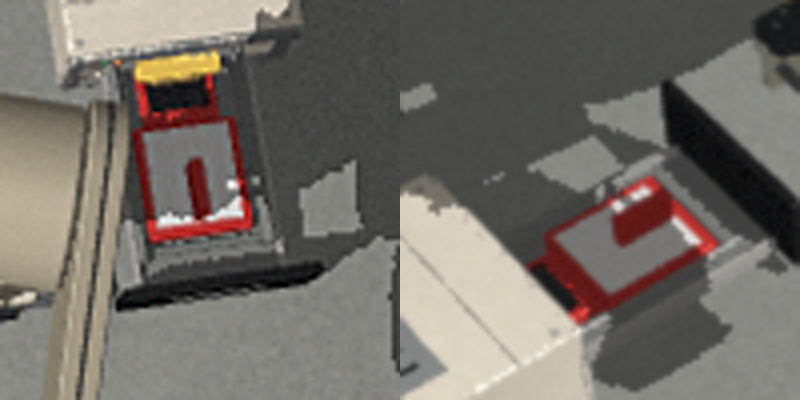

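The red carrier lies in the recess with its nose under the yellow lip; tail corners are at (150,240) and (250,230) in the left half, and (717,245) is the same left one on the right. I'll triangulate the heights.

Run:
```python
from h import *
t=load('top',5);s=load('scene',5)
P=lambda c:c['K']@c['extrinsics'][:3]
T=lambda a,b:(lambda X:X[:3,0]/X[3,0])(cv2.triangulatePoints(P(t),P(s),np.array([350+a[0]/4,180+a[1]/4]).reshape(2,1),np.array([200+(b[0]-400)/4,130+b[1]/4]).reshape(2,1)))
seat=np.array([.608,-.2196,.022]);a=np.array([.9932,.1167]);n=np.array([-.1167,.9932])
for nm,u,v in[('tail L',(149,241),(718,246)),('tail R',(251,231),(655,180)),('front L',(134,130),(606,308)),('front R',(236,119),(548,235)),('rib top rear',(203,220),(668,183)),('rib top front',(195,158),(612,218))]:
    X=T(u,v);d=X-seat;print(nm,X.round(4),(1000*np.array([d[:2]@a,d[:2]@n,d[2]])).round(1))
```

```text
tail L [ 0.5393 -0.1871  0.0357] [-64.4  40.3  13.7]
tail R [ 0.5453 -0.2629  0.0333] [-67.3 -35.7  11.3]
front L [ 0.6241 -0.1802  0.0337] [20.6 37.3 11.7]
front R [ 0.6287 -0.2549  0.0361] [ 16.5 -37.5  14.1]
rib top rear [ 0.551  -0.2238  0.0678] [-57.1   2.5  45.8]
rib top front [ 0.5956 -0.2193  0.0652] [-12.2   1.8  43.2]
```

Flat within measurement error, matching the floor contact felt at the expected height. Now to the front of the panel to push it shut.

```bash
python3 -m inch '[-45,-201,0,0,0,-45,-201,0,0,0,-45,-201,0,0,0,-45,-201,0,0,0,-45,-201,0,0,0,-45,-201,-35,0,0,-45,-201,-70,0,0,-45,-201,-112,0,0,-45,-201,-112,0,0,-45,-201,-112,0,0]' 20| grep -E "t:|pos|force:|ori"
```

```text
t: 20.77
tool_pos: [0.4424, -0.2365, 0.0361]
orientation: [0.182, -3.131, -0.006]
force: [0.4, -0.6, 1.5]
gripper_force: 0.0
```

```bash
python3 -m inch '[10,1,0,0,0,20,2,0,0,0,30,3.5,0,0,0,40,4.5,0,0,0,50,6,0,0,0,60,7,0,0,0]' | grep -E "t:|pos|force:"
```

```text
t: 21.27
tool_pos: [0.5066, -0.2298, 0.0394]
force: [-3.8, -1.3, 2.0]
gripper_force: 1.6
```

```bash
python3 -m inch '[10,1,0,0,0,20,2,0,0,0,30,3.5,0,0,0,40,4.5,0,0,0,50,6,0,0,0,60,7,0,0,0,70,8,0,0,0]' | grep -E "t:|pos|force:"; python3 -m inch '[10,1,0,0,0,20,2,0,0,0,30,3.5,0,0,0,40,4.5,0,0,0,50,6,0,0,0,60,7,0,0,0]' | grep -E "t:|pos|force:"
```

```text
t: 21.85
tool_pos: [0.5757, -0.2213, 0.0382]
force: [-4.1, 1.7, 3.6]
gripper_force: 1.8
t: 22.35
tool_pos: [0.6355, -0.2141, 0.038]
force: [-5.0, 0.5, 4.1]
gripper_force: 2.2
```

```bash
python3 -m inch '[5,0.5,0,0,0,10,1,0,0,0,14,1.5,0,0,0]' | grep -E "t:|pos|force:"; for i in 1 2 3 4; do python3 -m inch '[1.5,0,0,0,0,2.5,0,0,0,0]' | grep -E "t:|pos|force:" ; done
```

```text
t: 22.6
tool_pos: [0.6491, -0.2127, 0.0379]
force: [-4.0, 1.2, 1.8]
gripper_force: 1.7
t: 22.77
tool_pos: [0.6513, -0.2129, 0.0379]
force: [-2.5, 0.6, 0.1]
gripper_force: 1.4
t: 22.93
tool_pos: [0.6536, -0.2132, 0.038]
force: [-3.8, 2.1, -1.7]
gripper_force: 1.4
t: 23.1
tool_pos: [0.656, -0.2131, 0.038]
force: [-4.6, 2.5, -1.3]
gripper_force: 2.0
t: 23.27
tool_pos: [0.6574, -0.2129, 0.038]
force: [-14.8, 4.6, 7.7]
gripper_force: 7.3
```

Stop reached (15 N). Backing off, then checking that it stays shut.

```bash
python3 -m inch '[-5,-0.5,0,0,0,-15,-2,0,0,0,-30,-3.5,0,0,0,-60,-7,0,0,0,-100,-12,0,0,0,-140,-12,40,0,0,-160,-12,80,0,0,-160,40,110,0,0,-160,80,110,0,0,-160,120,110,0,0]' | grep -E "t:|pos|force:"
python3 -m inch '[-20,150,0,0,0,-20,150,0,0,0,-20,150,0,0,0,-20,150,0,0,0,-20,150,0,0,0,-20,150,0,0,0,-20,150,0,0,0,-20,150,0,0,0,-20,150,0,0,0,-20,150,0,0,0]' | grep -E "t:|pos|force:"
python3 - <<'E'
from plant import read_camera,robot
from h import *
c=read_camera('top');np.savez('top6.npz',**c);o=load('top',0)
d=np.abs(c['image'].astype(int)-o['image']).sum(2)
print('copier area diff vs start (front)',(d[185:215,355:430]>90).sum(), 'drawer-open area',(d[205:250,375:425]>90).sum(), 'ref open',(np.abs(load('top',5)['image'].astype(int)-o['image']).sum(2)[185:215,355:430]>90).sum())
g=cv2.cvtColor(c['image'],cv2.COLOR_BGR2GRAY);g0=cv2.cvtColor(o['image'],cv2.COLOR_BGR2GRAY)
for u in(380,395,410):print(u,g0[188:212,u].tolist(),g[188:212,u].tolist())
for n,(y0,y1,x0,x1) in dict(shelf=(160,330,110,205),noses=(190,260,200,235),disk=(290,350,435,490)).items():print(n,(d[y0:y1,x0:x1]>120).sum())
E
```

```text
t: 24.1
tool_pos: [0.5017, -0.1139, 0.1514]
force: [0.5, 0.7, 0.4]
gripper_force: 0.0
t: 24.93
tool_pos: [0.4797, 0.0362, 0.1465]
force: [-0.0, 0.2, -0.4]
gripper_force: 0.0
copier area diff vs start (front) 1085 drawer-open area 1258 ref open 1195
380 [204, 202, 207, 209, 154, 161, 103, 69, 44, 20, 29, 24, 16, 16, 8, 28, 137, 138, 137, 138, 132, 134, 137, 134] [199, 200, 203, 208, 154, 162, 101, 66, 42, 26, 19, 18, 4, 16, 6, 70, 134, 138, 138, 139, 140, 85, 68, 70]
395 [203, 209, 129, 163, 109, 66, 47, 26, 32, 22, 12, 75, 51, 35, 127, 133, 133, 138, 144, 135, 132, 135, 134, 134] [132, 110, 71, 55, 54, 65, 33, 12, 29, 0, 6, 57, 28, 36, 69, 68, 67, 71, 74, 74, 71, 69, 66, 71]
410 [133, 133, 91, 80, 51, 23, 28, 25, 19, 8, 5, 65, 136, 137, 133, 134, 133, 133, 137, 133, 135, 133, 131, 132] [72, 69, 54, 79, 35, 15, 12, 12, 12, 18, 4, 50, 71, 72, 68, 68, 71, 72, 73, 70, 71, 73, 68, 68]
shelf 820
noses 0
disk 253
```

```bash
python3 -c "
from plant import job;print(job.close_job())"
```

```text
the job is handed in; nothing more can be done
None
```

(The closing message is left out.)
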